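# Feed a row of bushes to the stop and close the keeper

## Task

Push the row of four bronze bushes along the guide channel as one train, from the open end, until the row is closed up against the end stop, then push the keeper bar all the way across behind the last bush. Only push with the fingertips: do not grip, lift or tip the bushes or let the row come apart, and leave the mug, the mandrel and the tin where they stand. Finish with the hand clear of everything.

Things in the scene. Friction and masses are not known exactly. Their poses are not given: they have to be found in the camera images.
- channel: Steel guide channel fixed to the bench, 380 mm long along its y, 56 mm wide along x. Origin: middle of its underside, at bench height. Floor top 6 mm up; side walls 6 mm thick, tops 18 mm up, 44 mm apart inside. End stop at +y, open end at -y; the bushes travel to +y. With the row home the bush axes lie at y = 150, 110, 70 and 30 mm, the last one's rear at y = 10 mm.
- stop_face (a point): Centre of the face of the end stop (steel block 66 mm wide, 44 mm high), which the first bush must reach: channel x = 0, y = 170 mm, z = 22 mm. Its axes are the channel's.
- keeper_tip (a point): Centre of the keeper bar's tip (its -x end), 26 mm above the bench, at channel x = 34 mm minus the joint value, y = -1 mm. Under the bar, outside the +x wall, lies its fixed base: channel x = 30 to 120 mm, y = -26 to +24 mm, up to 20 mm high.
- bush1: Plain bronze bush: upright cylinder 40 mm in diameter, 32 mm high, about 0.2 kg, with a 26 mm bore. Origin: centre of its underside, on its axis; z up. First of the row, nearest the end stop. It stands on the channel floor (origin 6 mm above the bench); the bushes slide easily, about 5 N for all four.
- bush2: Plain bronze bush: upright cylinder 40 mm in diameter, 32 mm high, about 0.2 kg, with a 26 mm bore. Origin: centre of its underside, on its axis; z up. Second of the row, touching the first.
- bush3: Plain bronze bush: upright cylinder 40 mm in diameter, 32 mm high, about 0.2 kg, with a 26 mm bore. Origin: centre of its underside, on its axis; z up. Third of the row.
- bush4: Plain bronze bush: upright cylinder 40 mm in diameter, 32 mm high, about 0.2 kg, with a 26 mm bore. Origin: centre of its underside, on its axis; z up. Last of the row, nearest the open end: the one to push.
- keeper (a joint): Slide of the keeper bar in metres: 0 drawn back, 0.055 fully across the channel; grows as the bar moves to the channel's -x. Starts at 0 to 0.008; about 2 N of friction; stays where left. Steel bar 75 mm long, 12 mm wide (channel y = -7 to +5 mm), 20 to 31 mm above the bench, passing over the +x wall; it can pass behind the last bush only when the row is home.
- keeper_plate (a point): Centre of the outer (+x) face of the keeper's upright thumb plate: push this face to channel -x. Plate 6 mm thick along x, 30 mm wide along y, 30 to 68 mm above the bench; this point is 53 mm up, at channel x = 95 mm minus the joint value, y = -1 mm. Axes: the channel's.
- mug: Bystander: white plastic mug, 68 mm in diameter, 75 mm high, with a handle. Origin: centre of its underside.
- mandrel: Bystander: stepped steel press mandrel standing upright, 38 mm in diameter at the foot, 24 mm above, 70 mm high. Origin: centre of its underside.
- tin: Bystander: round steel tin, 60 mm in diameter, 50 mm high. Origin: centre of its underside.
Things that resemble listed ones, but are neither listed nor needed, are in the scene too. What is shaped like the bush4 but black or pink is not meant.

How it is judged:
On the way:
1. the whole row stands closed up at the end stop, the keeper still drawn back (y of bush1 in the frame of channel above 0.146 m and x of bush1 in the frame of channel between -0.006 and 0.006 m and z of each of bush1, bush2, bush3, bush4 in the frame of channel below 0.009 m and angle between each of bush1, bush2, bush3, bush4's own z axis and vertical below 0.1 rad and y of bush2 in the frame of channel above 0.106 m and x of bush2 in the frame of channel between -0.006 and 0.006 m and y of bush3 in the frame of channel above 0.066 m and x of bush3 in the frame of channel between -0.006 and 0.006 m and y of bush4 in the frame of channel above 0.026 m and x of bush4 in the frame of channel between -0.006 and 0.006 m and value of joint keeper below 0.02 m), for 0.2 s.
At the end, for the whole second after the job is handed in: All four bushes stand upright in the channel within 4 mm of their closed-up places at the end stop, at rest, and the keeper is across behind them (slide beyond 48 of 55 mm) (y of bush1 in the frame of channel above 0.146 m and x of bush1 in the frame of channel between -0.006 and 0.006 m and z of each of bush1, bush2, bush3, bush4 in the frame of channel below 0.009 m and angle between each of bush1, bush2, bush3, bush4's own z axis and vertical below 0.1 rad and y of bush2 in the frame of channel above 0.106 m and x of bush2 in the frame of channel between -0.006 and 0.006 m and y of bush3 in the frame of channel above 0.066 m and x of bush3 in the frame of channel between -0.006 and 0.006 m and y of bush4 in the frame of channel above 0.026 m and x of bush4 in the frame of channel between -0.006 and 0.006 m and linear speed of each of bush1, bush2, bush3, bush4 below 0.01 m/s and value of joint keeper above 0.048 m); the robot touches nothing.
It fails at once if a bush is lifted more than 10 mm (height (world z) of any of bush1, bush2, bush3, bush4 above 0.016 m).
It fails at once if a bush is tipped (angle between any of bush1, bush2, bush3, bush4's own z axis and vertical above 0.4 rad).
It fails at once if the row comes apart (a gap of more than 12 mm between neighbours) (distance between bush1 and bush2 above 0.052 m or distance between bush2 and bush3 above 0.052 m or distance between bush3 and bush4 above 0.052 m).
It fails at once if a bystander is moved more than 20 mm (distance of any of mug, mandrel, tin from where it was at the start of the episode above 0.02 m).
It also fails if it takes over 51 s, if anything falls off the work surface, if the arm or the gripper's body presses on something with over 40 N, if the wrist force passes 120 N, or if a joint passes its speed limit or range.

## Robot

A 6-joint arm with a two-finger parallel gripper is mounted at the origin on the work surface. World frame = base frame: x ahead of the robot, y to its left, z up, the work surface at z = 0. Lengths are in m, angles in rad, forces in N, time in s.
With the tool pointing down it reaches from about 0.35 to 0.85 m from the base axis. Payload 8.1 kg.
Tool frame: the origin (TCP) lies at the centre of the arm's flange, where the gripper is bolted on; the fingertips stand 186 mm ahead of it and the grasp point (between the pads) lies 167 mm ahead of it; z points along the fingers, y is the line along which they close (so a half turn about z gives the same grasp; the last joint's range is limited). The gripper opens to 93 mm and grips with 3 to 60 N. Pads are 15 mm wide; open, the fingers measure 128 mm over their backs; the gripper's body (75 mm by 188 mm) begins 65 mm behind the grasp point.
Start: joints at [-1.374, 0.13, 1.488, -0, 1.523, -0.085], TCP at [0.167, -0.576, 0.405] pointing down, gripper open.
Joint ranges: [-2.96, 2.96], [-0.89, 2.26], [0.02, 2.5], [-1.34, 4.48], [0, 2.73], [-2.66, 2.66]. Speed limits (rad/s): [2.39, 2.39, 2.79, 3.14, 3.14, 3.14].

## Interface

Orientations are given as a rotation vector (axis times angle).
In Python, from plant import robot gives the robot as it stands.
- The arm moves only by the tool apply_moves, never from a script. Its argument "series" is a list of rows, each a list of 2 entries, a list of its own where there are three numbers: the shift along the tool's x, y, z in mm, then the turn, a rotation vector about the tool's x, y, z in rad. A call has 1 to 12 rows; each row shifts and turns the commanded pose from where the row before left it, along the tool's axes as they then stand; what a row does not reach is not made up. A row lasts 1/12 s, in which the tool goes at most 41.7 mm and 7.16 degrees, less where a joint would pass 70% of its speed; a pose out of reach is approached as far as the arm can. A call is refused whole if a number of a shift passes 41.7 or a number of a turn 0.125, either way. A call with a gripper value outside its range is refused whole. "claw" is the opening, from 0 (shut) to 1 (fully open), set as the call begins (left out, the last holds). The fingers move at their own pace and stop on an object; "newtons" is the grip in N (left out, the last holds). Time passes only in rows, so rows that do not move let the fingers close. It gives the time, the measured TCP pose, the force, the opening and the grip force at its end, in the units of the state.
- robot.read_state(): the state, without advancing time (a new reading comes with each control period).
- robot.read_camera(name): name is "scene" or "top"; returns (picture, depth): 400x640x3 uint8, blue, green, red; 400x640 float32, m along the optical axis (not along the pixel's ray), 0 where there is no reading.
- robot.calibration(name): a dict with "fx", "fy", "cx", "cy" (pixels), "extrinsics" (4x4, takes a point from world to camera coordinates). Camera axes: x right, y down, z forward; pixel columns grow to the right and rows downward; lengths in m; the calibration is good to about 2 mm. A picture is of the moment at which its call begins. calibration takes no time and is no camera call.
- robot.close_job(): hands the job in; it is judged then, once.
The state is a dict: "t": time; "q": joint angles; "dq": joint speeds; "joint_torque": joint torques, N m; "tool_pos": TCP position; "orientation": TCP orientation; "force": force on the tool from outside, world axes, zero at the start; "wrist_torque": the same for the moment, N m; "opening": finger opening in m; "gripper_force": force on a finger pad.
Only numpy, scipy, OpenCV 4.12 (cv2) and the standard library are available. Lean on these libraries where they do the work, as an engineer would, in place of code of your own. Each camera call takes 0.05 s, during which the arm holds its last target. There are 200 camera calls.

## Working session

There is one attempt and no reset: what is moved stays moved. The work goes in short steps, Python scripts to look and compute and a tool call to move; the robot and the scene stay as the last step left them, time stands still between calls to the robot, and variables do not carry over. Pictures are saved under pics/ and viewed, at most 10 in all, crops included, and the job is handed in when it is done.

Besides the shell and the picture viewer there is one more tool, called after ">>>" as name(argument=value, ...), one argument or row to a line, values as JSON. apply_moves: Moves the arm, as the interface text tells. Its arguments: {"type":"object","properties":{"series":{"type":"array"},"claw":{"type":"number"},"newtons":{"type":"number"}},"required":["series"]}

```bash
mkdir -p pics; python3 - <<'E'
from plant import robot
import cv2,numpy as np
for n in("scene","top"):
    p,d=robot.read_camera(n); cv2.imwrite(f"pics/{n}0.png",p); np.save(n+"_d.npy",d)
    c=robot.calibration(n); print(n,c["fx"],c["fy"],c["cx"],c["cy"]); print(np.round(c["extrinsics"],4).tolist())
s=robot.read_state(); print(s)
E
```

```text
scene 391.7080363534518 391.7080363534518 322.3801578227154 202.45718634220307
[[0.0793, 0.9967, 0.0194, -0.0776], [0.7446, -0.0463, -0.6659, -0.383], [-0.6628, 0.0672, -0.7458, 1.1173], [0.0, 0.0, 0.0, 1.0]]
top 401.3119861907432 401.3119861907432 320.0832334776706 199.41181019775345
[[0.0249, -0.9996, -0.0108, 0.0265], [-0.9824, -0.0225, -0.1855, 0.5694], [0.1852, 0.0152, -0.9826, 0.7416], [0.0, 0.0, 0.0, 1.0]]
{'t': 0.1, 'q': array([-1.37438855e+00,  1.31098864e-01,  1.48919126e+00,  1.18154145e-05,
        1.52300548e+00, -8.53975909e-02]), 'dq': array([ 6.89980490e-05, -1.30523489e-03, -3.50580991e-03, -8.68406222e-05,
       -1.66296677e-03, -9.77638267e-04]), 'joint_torque': array([ 2.34291721e-03, -5.61343575e+01, -4.93092942e+01,  7.73277995e-02,
        2.92404281e-02, -8.34002981e-05]), 'tool_pos': array([ 0.16683775, -0.5761175 ,  0.40377272]), 'orientation': array([-3.10877430e+00, -4.40955787e-01,  1.29819953e-04]), 'force': array([-0.28874066,  0.0292182 ,  0.44025127]), 'wrist_torque': array([ 0.0154238 , -0.03162914,  0.01910195]), 'gripper_force': 0.0, 'opening': 0.0929517450946016}
```

View pics/top0.png

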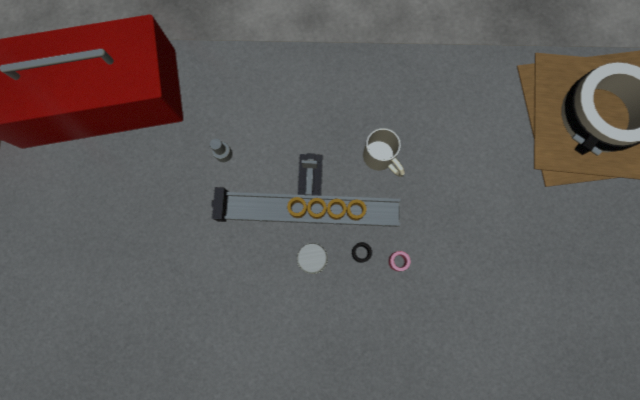

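View pics/scene0.png

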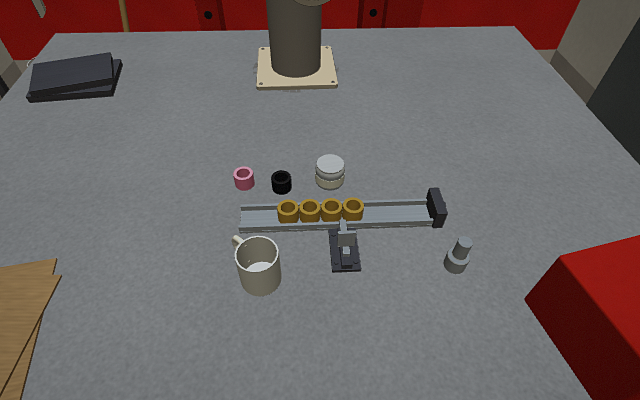

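The top view shows the channel with the end stop at left (220,205) and the open end at right (400,212). The bronze bushes are at (297,208), (317,208), (337,209) and (356,210), with the keeper at (310,175). The mug is at (381,150), the mandrel at (220,150) and the tin at (312,258).

Candidates for bush4 are bronze (356,210), black (362,252) and pink (400,261). I choose bronze (356,210), the one nearest the open end.

```bash
cat > h.py <<'E'
import cv2,numpy as np
from plant import robot
def ray(n,uv,z):
    c=robot.calibration(n);E=np.array(c["extrinsics"]);R,t=E[:3,:3],E[:3,3]
    uv=np.atleast_2d(uv).astype(float)
    d=np.c_[(uv[:,0]-c["cx"])/c["fx"],(uv[:,1]-c["cy"])/c["fy"],np.ones(len(uv))]@R
    o=-R.T@t
    return o+d*((z-o[2])/d[:,2])[:,None]
def cloud(n,dep):
    c=robot.calibration(n);E=np.array(c["extrinsics"]);R,t=E[:3,:3],E[:3,3]
    v,u=np.indices(dep.shape)
    P=np.stack([(u-c["cx"])/c["fx"]*dep,(v-c["cy"])/c["fy"]*dep,dep],-1)
    return (P-t)@R
def bushes(n,img,out=True):
    h=cv2.cvtColor(img,cv2.COLOR_BGR2HSV)
    return cv2.inRange(h,(10,120,60),(30,255,255))
E
python3 - <<'E'
from h import *
for n in("top","scene"):
    im=cv2.imread(f"pics/{n}0.png");P=cloud(n,np.load(n+"_d.npy"));m=bushes(n,im)>0
    m[:, :200]=0; m[:190]=0; m[250:]=0
    v,u=np.nonzero(m); Q=P[v,u]; k=(Q[:,2]>.033)&(Q[:,2]<.043); T=Q[k]
    print(n,len(T),T[:,2].mean(),T.min(0),T.max(0))
    y=T[:,1];e=np.linspace(y.min(),y.max(),5)
    for a,b in zip(e,e[1:]):
        s=T[(y>=a)&(y<=b)]; print(np.round((s.min(0)+s.max(0))/2,4),np.round(s.mean(0),4))
    # channel points
    q=P[140:300,190:460].reshape(-1,3)
    for nm,lo,hi in(("walltop",.015,.021),):
        r=q[(q[:,2]>lo)&(q[:,2]<hi)&(q[:,0]>0.3)]
        for yy in np.arange(-.2,.24,.04):
            s=r[abs(r[:,1]-yy)<.01]
            if len(s): print(nm,round(yy,2),len(s),np.round(np.percentile(s[:,0],[0,10,50,90,100]),4))
    r=q[(q[:,2]>.039)&(q[:,2]<.047)]; print("stop",[ (round(x,3),round(y,3)) for x,y,_ in r[r[:,1]>.1][::6]][:14])
    r=q[(q[:,2]>.05)&(q[:,2]<.072)&(abs(q[:,1])<.07)&(q[:,0]>.4)]; print("plate/z>50",len(r),np.round(r[:20],3).tolist())
im=cv2.imread("pics/top0.png")[130:250,200:420]; cv2.imwrite("pics/crop0.png",cv2.resize(im,None,fx=3.6,fy=3.6,interpolation=cv2.INTER_CUBIC))
E
```

```text
top 613 0.036913282157626535 [ 0.53550624 -0.0506819   0.03322246] [0.57578036 0.10508957 0.04088278]
[ 0.554  -0.0314  0.0364] [ 0.5541 -0.0319  0.0368]
[0.5549 0.0078 0.0371] [0.5548 0.0072 0.0371]
[0.556  0.0463 0.0369] [0.5559 0.0469 0.0368]
[0.5565 0.0857 0.0369] [0.5564 0.0869 0.0369]
walltop -0.12 65 [0.4351 0.5259 0.5778 0.6759 0.6916]
walltop -0.08 62 [0.5268 0.5272 0.5771 0.6386 0.7068]
walltop -0.04 63 [0.453  0.5282 0.5591 0.5825 0.6853]
walltop 0.0 61 [0.5273 0.529  0.5608 0.5815 0.5839]
walltop 0.04 61 [0.4335 0.5283 0.5363 0.5825 0.5831]
walltop 0.08 88 [0.5292 0.5308 0.5818 0.6355 0.6742]
walltop 0.12 48 [0.5301 0.5306 0.5577 0.585  0.5855]
walltop 0.16 56 [0.5312 0.5318 0.5362 0.5845 0.5867]
walltop 0.2 54 [0.5309 0.5324 0.5371 0.5852 0.586 ]
stop [(np.float64(0.68), np.float64(0.242)), (np.float64(0.669), np.float64(0.242)), (np.float64(0.665), np.float64(0.244)), (np.float64(0.591), np.float64(0.253)), (np.float64(0.592), np.float64(0.242)), (np.float64(0.589), np.float64(0.249)), (np.float64(0.59), np.float64(0.238)), (np.float64(0.588), np.float64(0.246)), (np.fl
[... 1825 characters left out ...]
p.float64(0.542), np.float64(0.248)), (np.float64(0.542), np.float64(0.239)), (np.float64(0.546), np.float64(0.249)), (np.float64(0.547), np.float64(0.239)), (np.float64(0.548), np.float64(0.25)), (np.float64(0.551), np.float64(0.241))]
plate/z>50 538 [[0.43, 0.052, 0.05], [0.431, 0.054, 0.051], [0.43, 0.058, 0.05], [0.433, 0.044, 0.051], [0.433, 0.046, 0.05], [0.433, 0.05, 0.051], [0.435, 0.052, 0.052], [0.434, 0.054, 0.051], [0.433, 0.056, 0.05], [0.433, 0.058, 0.05], [0.433, 0.06, 0.05], [0.435, 0.064, 0.052], [0.435, 0.066, 0.052], [0.435, 0.068, 0.052], [0.435, 0.039, 0.05], [0.435, 0.044, 0.05], [0.436, 0.045, 0.051], [0.438, 0.047, 0.052], [0.437, 0.049, 0.051], [0.438, 0.053, 0.052]]
```

View pics/crop0.png

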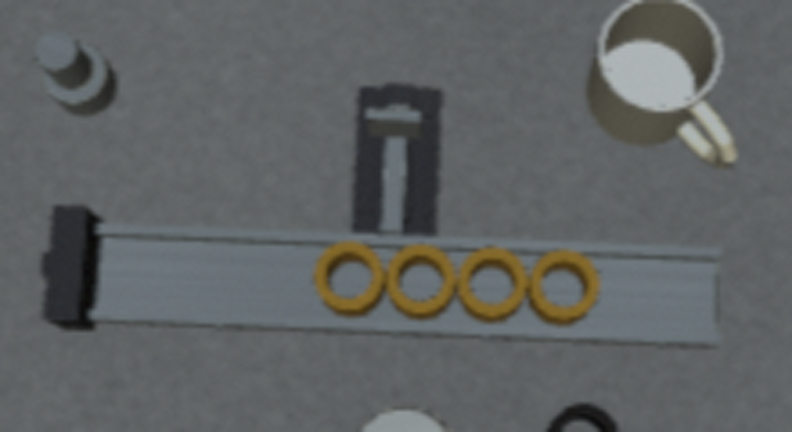

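The crop confirms the choice: bush4 is the rightmost bronze ring (crop 563,286), with clear channel behind it to the open end (718,295). The plate is at crop (393,113).

The channel's +y direction is about world (0.017, 1). Bush4 is at about (0.556, -0.031) and the stop face at y≈0.237. I'll move with the fingers shut.

>>> apply_moves(
  series=[
    [[0, 0, 0], [0, 0, 0.1]],
    [[0, 0, 0], [0, 0, 0.1]],
    [[0, 0, 0], [0, 0, 0.098]],
    [[25.4, -31.8, 0], [0, 0, 0]],
    [[25.4, -31.8, 0], [0, 0, 0]],
    [[25.4, -31.8, 0], [0, 0, 0]],
    [[25.4, -31.8, 0], [0, 0, 0]],
    [[25.4, -31.8, 0], [0, 0, 0]],
    [[25.4, -31.8, 0], [0, 0, 0]],
    [[25.4, -31.8, 0], [0, 0, 0]],
    [[25.4, -31.8, 0], [0, 0, 0]],
    [[25.4, -31.8, 0], [0, 0, 0]],
  ],
  claw=0,
)

```text
t: 1.1
tool_pos: [0.4008, -0.292, 0.4045]
orientation: [-3.141, 0.026, 0.0]
force: [0.8, -1.1, -0.2]
opening: 0.0175
gripper_force: 0.0
```

>>> apply_moves(
  series=[
    [[25.4, -31.8, 0], [0, 0, 0]],
    [[25.4, -31.8, 0], [0, 0, 0]],
    [[25.4, -31.8, 0], [0, 0, 0]],
    [[25.4, -31.8, 0], [0, 0, 0]],
    [[25.4, -31.8, 0], [0, 0, 0]],
    [[25.4, -31.8, 0], [0, 0, 0]],
    [[0, 0, 30], [0, 0, 0]],
    [[0, 0, 40], [0, 0, 0]],
    [[0, 0, 40], [0, 0, 0]],
    [[0, 0, 0], [0, 0, 0]],
    [[0, 0, 0], [0, 0, 0]],
    [[0, 0, 0], [0, 0, 0]],
  ],
)

```text
t: 2.1
tool_pos: [0.5561, -0.1059, 0.2967]
orientation: [3.141, -0.026, 0.002]
force: [0.6, -0.7, 0.6]
opening: 0.0008
gripper_force: 0.0
```

```bash
python3 - <<'E'
from h import *
from scipy.spatial.transform import Rotation as R
s=robot.read_state();print(s["t"],s["tool_pos"],s["force"],s["opening"]);print(R.from_rotvec(s["orientation"]).as_matrix().round(4))
for n in("top","scene"):
    p,d=robot.read_camera(n);cv2.imwrite(f"pics/{n}1.png",p)
a=cv2.imread("pics/top1.png")[100:280,180:460];b=cv2.imread("pics/scene1.png")[120:300,200:480]
cv2.imwrite("pics/c1.png",cv2.resize(np.vstack([a,b]),None,fx=1.65,fy=1.65))
# plate/bar/base estimates, outer top edge of plate at z=.068
print(ray("top",[[309.2,161.4]],.068),ray("top",[[309.7,180]],.031))
E
```

```text
2.1 [ 0.55606559 -0.1058937   0.29668617] [ 0.61073797 -0.66100023  0.58923088] 0.00078159575061482
[[ 9.999e-01 -1.640e-02  1.400e-03]
 [-1.640e-02 -9.999e-01 -4.000e-04]
 [ 1.400e-03  4.000e-04 -1.000e+00]]
[[0.64195983 0.06328123 0.068     ]] [[0.61299628 0.06276913 0.031     ]]
```

View pics/c1.png

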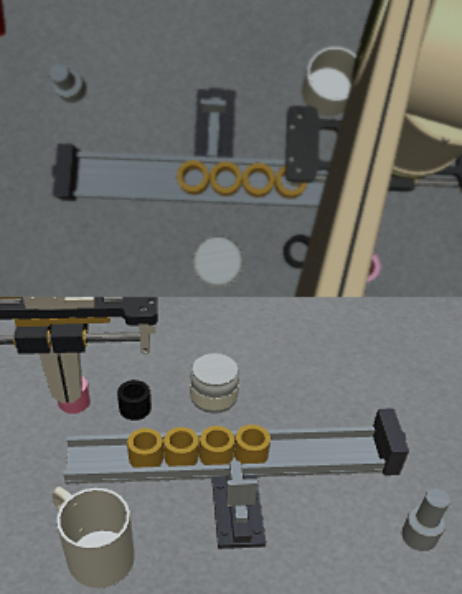

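Top half: the hand is behind bush4 and over the channel, clear of the mug. Bottom half: the row is untouched and the fingers are shut above the open end (60,370). I'll descend into the channel behind bush4.

>>> apply_moves(
  series=[
    [[0, 0, 20], [0, 0, 0]],
    [[0, 0, 25], [0, 0, 0]],
    [[0, 0, 25], [0, 0, 0]],
    [[0, 0, 15], [0, 0, 0]],
    [[0, 0, 9], [0, 0, 0]],
    [[0, 0, 0], [0, 0, 0]],
    [[0, 0, 0], [0, 0, 0]],
  ],
)

```text
t: 2.78
tool_pos: [0.5564, -0.1059, 0.2025]
orientation: [3.141, -0.026, 0.003]
force: [0.1, -0.3, 0.8]
opening: 0.0007
gripper_force: 0.0
```

>>> apply_moves(
  series=[
    [[0, -4, 0], [0, 0, 0]],
    [[0, -4, 0], [0, 0, 0]],
    [[0, -4, 0], [0, 0, 0]],
    [[0, -4, 0], [0, 0, 0]],
    [[0, -4, 0], [0, 0, 0]],
    [[0, -4, 0], [0, 0, 0]],
    [[0, -4, 0], [0, 0, 0]],
    [[0, -4, 0], [0, 0, 0]],
    [[0, -4, 0], [0, 0, 0]],
    [[0, -4, 0], [0, 0, 0]],
    [[0, -4, 0], [0, 0, 0]],
    [[0, -4, 0], [0, 0, 0]],
  ],
)

```text
t: 3.78
tool_pos: [0.5564, -0.0579, 0.2009]
orientation: [3.14, -0.026, 0.001]
force: [0.2, -5.1, 0.2]
opening: 0.0004
gripper_force: 2.6
```

Contact is made at about 5 N, as expected. I'll keep pushing steadily.

>>> apply_moves(
  series=[
    [[0, -4, 0], [0, 0, 0]],
    [[0, -4, 0], [0, 0, 0]],
    [[0, -4, 0], [0, 0, 0]],
    [[0, -4, 0], [0, 0, 0]],
    [[0, -4, 0], [0, 0, 0]],
    [[0, -4, 0], [0, 0, 0]],
    [[0, -4, 0], [0, 0, 0]],
    [[0, -4, 0], [0, 0, 0]],
    [[0, -4, 0], [0, 0, 0]],
    [[0, -4, 0], [0, 0, 0]],
    [[0, -4, 0], [0, 0, 0]],
    [[0, -4, 0], [0, 0, 0]],
  ],
)

```text
t: 4.78
tool_pos: [0.5572, -0.01, 0.2009]
orientation: [3.14, -0.026, 0.0]
force: [-0.9, -5.2, 0.3]
opening: 0.0007
gripper_force: 2.7
```

>>> apply_moves(
  series=[
    [[0, -4, 0], [0, 0, 0]],
    [[0, -4, 0], [0, 0, 0]],
    [[0, -4, 0], [0, 0, 0]],
    [[0, -4, 0], [0, 0, 0]],
    [[0, -4, 0], [0, 0, 0]],
    [[0, -4, 0], [0, 0, 0]],
    [[0, -4, 0], [0, 0, 0]],
    [[0, -4, 0], [0, 0, 0]],
    [[0, -4, 0], [0, 0, 0]],
    [[0, -4, 0], [0, 0, 0]],
    [[0, -3, 0], [0, 0, 0]],
    [[0, -2, 0], [0, 0, 0]],
  ],
)

```text
t: 5.78
tool_pos: [0.5579, 0.0352, 0.2008]
orientation: [3.14, -0.026, 0.0]
force: [-0.5, -6.2, 1.2]
opening: 0.0004
gripper_force: 2.8
```

```bash
python3 - <<'E'
from h import *
s=robot.read_state();print(s["tool_pos"],s["force"])
p,d=robot.read_camera("scene");cv2.imwrite("pics/s2.png",cv2.resize(p[120:300,200:480],None,fx=2,fy=2))
m=bushes(0,p)>0;m[:190]=0;m[250:]=0;m[:,:200]=0;P=cloud("scene",d);Q=P[m];T=Q[(Q[:,2]>.033)&(Q[:,2]<.043)];print(T.min(0),T.max(0))
E
```

```text
[0.55786482 0.03518246 0.2007937 ] [-0.4849016  -6.23047987  1.21099566]
[0.54064566 0.05182624 0.03301119] [0.58116476 0.20924397 0.04147463]
```

View pics/s2.png

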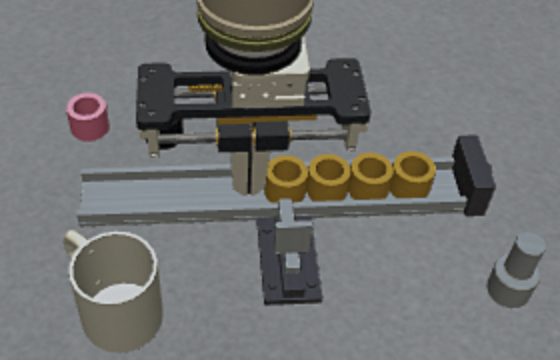

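The picture shows the row closed up and straight, with bush4 at (288,180) on the fingertip and bush1 at (412,175), about 28 mm short of the stop. I'll keep pushing, then ease in.

>>> apply_moves(
  series=[
    [[0, -3, 0], [0, 0, 0]],
    [[0, -3, 0], [0, 0, 0]],
    [[0, -3, 0], [0, 0, 0]],
    [[0, -3, 0], [0, 0, 0]],
    [[0, -2, 0], [0, 0, 0]],
    [[0, -2, 0], [0, 0, 0]],
    [[0, -1.5, 0], [0, 0, 0]],
    [[0, -1.5, 0], [0, 0, 0]],
    [[0, -1, 0], [0, 0, 0]],
    [[0, -1, 0], [0, 0, 0]],
    [[0, -1, 0], [0, 0, 0]],
  ],
)

```text
t: 6.75
tool_pos: [0.5582, 0.057, 0.2008]
orientation: [3.14, -0.026, 0.0]
force: [-0.0, -5.8, 1.2]
opening: 0.0001
gripper_force: 2.8
```

>>> apply_moves(
  series=[
    [[0, -1, 0], [0, 0, 0]],
    [[0, -1, 0], [0, 0, 0]],
    [[0, -1, 0], [0, 0, 0]],
  ],
)

```text
t: 7.0
tool_pos: [0.5583, 0.0599, 0.2008]
orientation: [3.14, -0.026, 0.0]
force: [-0.9, -5.6, 2.2]
opening: 0.0004
gripper_force: 2.8
```

>>> apply_moves(
  series=[
    [[0, -1, 0], [0, 0, 0]],
    [[0, -1, 0], [0, 0, 0]],
    [[0, 0, 0], [0, 0, 0]],
  ],
)

```text
t: 7.25
tool_pos: [0.5583, 0.0621, 0.2008]
orientation: [3.141, -0.026, -0.0]
force: [-0.2, -5.0, -0.5]
opening: 0.0003
gripper_force: 2.4
```

>>> apply_moves(
  series=[
    [[0, -0.7, 0], [0, 0, 0]],
    [[0, -0.7, 0], [0, 0, 0]],
    [[0, 0, 0], [0, 0, 0]],
  ],
)

```text
t: 7.5
tool_pos: [0.5584, 0.0629, 0.2008]
orientation: [3.139, -0.026, 0.0]
force: [0.1, -8.6, 1.7]
opening: 0.001
gripper_force: 4.4
```

>>> apply_moves(
  series=[
    [[0, -0.6, 0], [0, 0, 0]],
    [[0, -0.6, 0], [0, 0, 0]],
    [[0, 0, 0], [0, 0, 0]],
  ],
)

```text
t: 7.75
tool_pos: [0.5585, 0.0634, 0.2009]
orientation: [3.138, -0.026, 0.0]
force: [-0.3, -14.1, 0.8]
opening: 0.0007
gripper_force: 6.7
```

```bash
python3 - <<'E'
from h import *
s=robot.read_state();print(s["tool_pos"],s["force"])
for n in ("scene",):
    p,d=robot.read_camera(n);cv2.imwrite("pics/s3.png",cv2.resize(p[120:300,250:480],None,fx=3,fy=3))
    m=bushes(0,p)>0;m[:190]=0;m[250:]=0;m[:,:200]=0;P=cloud(n,d);Q=P[m];T=Q[(Q[:,2]>.033)&(Q[:,2]<.043)];print(T.min(0),T.max(0))
    q=P[180:235,400:460].reshape(-1,3);r=q[(q[:,2]>.025)&(q[:,2]<.046)&(q[:,1]>.22)];print("stop y",np.percentile(r[:,1],[0,5,20]))
E
```

```text
[0.55845167 0.06337859 0.20090165] [ -0.33113186 -14.08205616   0.82327229]
[0.5406695  0.07954704 0.03300952] [0.58260434 0.23826423 0.04117961]
stop y [0.22041948 0.22379756 0.23255162]
```

View pics/s3.png

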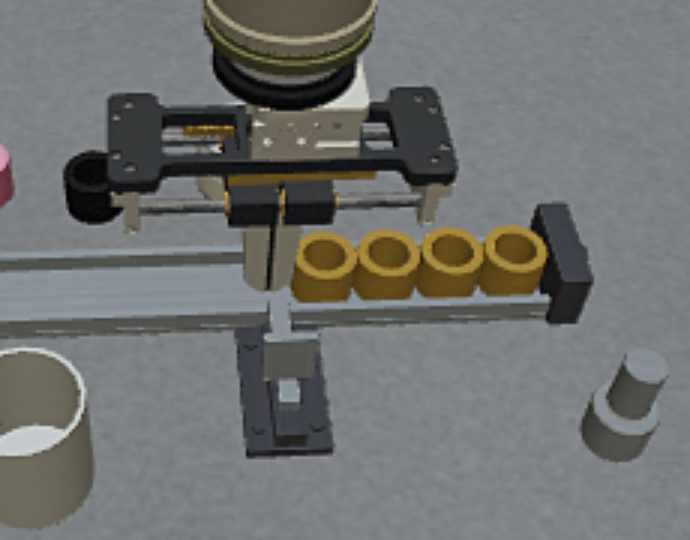

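The row is home: bush1 (515,258) is against the stop (560,262), the four are closed up, and the force is rising. The keeper plate is at crop (291,357), still drawn back. I'll back off, rise, and measure the plate.

>>> apply_moves(
  series=[
    [[0, 3, 0], [0, 0, 0]],
    [[0, 8, 0], [0, 0, 0]],
    [[0, 12, 0], [0, 0, 0]],
    [[0, 5, -10], [0, 0, 0]],
    [[0, 0, -30], [0, 0, 0]],
    [[0, 0, -35], [0, 0, 0]],
    [[0, 0, -30], [0, 0, 0]],
    [[0, 0, -15], [0, 0, 0]],
    [[0, 0, 0], [0, 0, 0]],
  ],
)

```text
t: 8.55
tool_pos: [0.5595, 0.0365, 0.3269]
orientation: [-3.141, 0.026, -0.014]
force: [1.1, 0.4, -0.2]
opening: 0.0004
gripper_force: 0.0
```

```bash
python3 - <<'E'
from h import *
s=robot.read_state();print(s["t"],s["tool_pos"],s["force"])
p,d=robot.read_camera("scene");P=cloud("scene",d)
m=bushes(0,p)>0;m[:190]=0;m[250:]=0;m[:,:200]=0;Q=P[m];T=Q[(Q[:,2]>.033)&(Q[:,2]<.043)];print(T.min(0),T.max(0))
q=P[215:260,325:370].reshape(-1,3);r=q[(q[:,2]>.042)&(q[:,2]<.072)&(q[:,0]>.6)]
print("plate",len(r),np.percentile(r,[2,50,98],axis=0).round(4))
E
```

```text
8.55 [0.5594963  0.03654169 0.32691125] [ 1.08553322  0.44057798 -0.18433326]
[0.54002183 0.07815992 0.03300721] [0.58199161 0.2381925  0.04085159]
plate 219 [[0.6421 0.0508 0.0427]
 [0.6467 0.0654 0.0593]
 [0.6484 0.0794 0.0702]]
```

The plate's outer face is at x≈0.647, y≈0.0655, and the row stayed home. I'll go out beyond the plate and come down.

>>> apply_moves(
  series=[
    [[20, -6, 0], [0, 0, 0]],
    [[35, -8, 0], [0, 0, 0]],
    [[35, -8, 0], [0, 0, 0]],
    [[22, -7, 0], [0, 0, 0]],
    [[10, -2.5, 0], [0, 0, 0]],
    [[0, 0, 20], [0, 0, 0]],
    [[0, 0, 30], [0, 0, 0]],
    [[0, 0, 25], [0, 0, 0]],
    [[0, 0, 15], [0, 0, 0]],
    [[0, 0, 8], [0, 0, 0]],
    [[0, 0, 0], [0, 0, 0]],
  ],
)

```text
t: 9.52
tool_pos: [0.679, 0.0663, 0.2193]
orientation: [3.141, -0.026, -0.009]
force: [0.1, 0.1, 1.0]
opening: 0.0005
gripper_force: 0.0
```

>>> apply_moves(
  series=[
    [[-4, 0, 0], [0, 0, 0]],
    [[-4, 0, 0], [0, 0, 0]],
    [[-4, 0, 0], [0, 0, 0]],
    [[-4, 0, 0], [0, 0, 0]],
    [[-4, 0, 0], [0, 0, 0]],
    [[-4, 0, 0], [0, 0, 0]],
    [[-4, 0, 0], [0, 0, 0]],
    [[-4, 0, 0], [0, 0, 0]],
  ],
)

```text
t: 10.18
tool_pos: [0.6484, 0.0671, 0.2235]
orientation: [-3.141, 0.025, -0.003]
force: [1.9, -0.1, 2.0]
opening: 0.0
gripper_force: 1.1
```

```bash
python3 - <<'E'
from h import *
s=robot.read_state();print(s["t"],s["tool_pos"],s["force"])
p,d=robot.read_camera("scene");cv2.imwrite("pics/s4.png",cv2.resize(p[120:300,250:480],None,fx=3,fy=3))
E
```

```text
10.1833 [0.64838459 0.06706976 0.22346697] [ 1.88418286 -0.13910179  2.03920658]
```

View pics/s4.png

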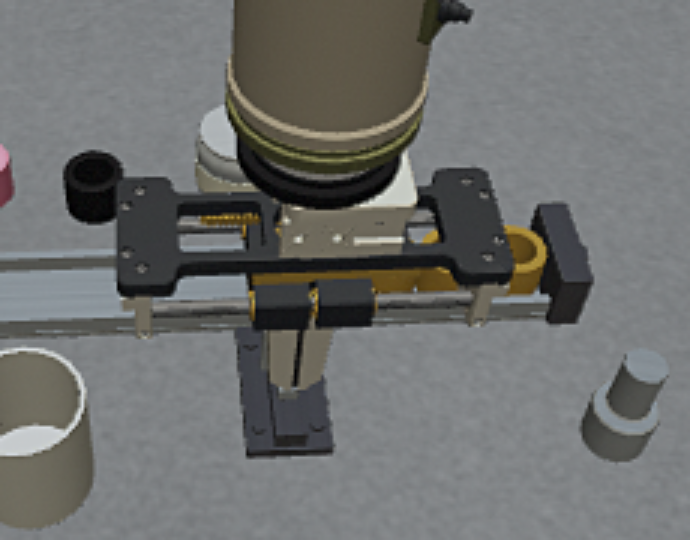

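The fingers bear on the plate at (300,360) with about 2 N, and the row is still at the stop. I'll push the keeper across.

>>> apply_moves(
  series=[
    [[-4, 0, -1], [0, 0, 0]],
    [[-4, 0, -1], [0, 0, 0]],
    [[-4, 0, 0], [0, 0, 0]],
    [[-4, 0, 0], [0, 0, 0]],
    [[-4, 0, 0], [0, 0, 0]],
    [[-4, 0, 0], [0, 0, 0]],
    [[-3, 0, 0], [0, 0, 0]],
    [[-3, 0, 0], [0, 0, 0]],
    [[-2, 0, 0], [0, 0, 0]],
    [[-1, 0, 0], [0, 0, 0]],
  ],
)

```text
t: 11.07
tool_pos: [0.6151, 0.0676, 0.2248]
orientation: [3.141, -0.025, -0.0]
force: [2.5, -0.3, -1.0]
opening: 0.0002
gripper_force: 1.0
```

>>> apply_moves(
  series=[
    [[-1, 0, 0], [0, 0, 0]],
    [[-1, 0, 0], [0, 0, 0]],
    [[-1, 0, 0], [0, 0, 0]],
    [[-1, 0, 0], [0, 0, 0]],
  ],
)

```text
t: 11.4
tool_pos: [0.6113, 0.0676, 0.2247]
orientation: [3.141, -0.026, 0.0]
force: [2.0, -0.2, 0.0]
opening: 0.0001
gripper_force: 1.0
```

>>> apply_moves(
  series=[
    [[-1, 0, 0], [0, 0, 0]],
    [[-1, 0, 0], [0, 0, 0]],
    [[-1, 0, 0], [0, 0, 0]],
    [[0, 0, 0], [0, 0, 0]],
  ],
)

```text
t: 11.73
tool_pos: [0.6082, 0.0677, 0.2247]
orientation: [3.141, -0.025, -0.0]
force: [1.3, -0.9, -0.4]
opening: 0.0005
gripper_force: 0.6
```

>>> apply_moves(
  series=[
    [[-0.7, 0, 0], [0, 0, 0]],
    [[-0.7, 0, 0], [0, 0, 0]],
    [[0, 0, 0], [0, 0, 0]],
  ],
)

```text
t: 11.98
tool_pos: [0.6072, 0.0677, 0.2248]
orientation: [-3.141, 0.025, -0.002]
force: [4.3, -0.6, -3.4]
opening: 0.0003
gripper_force: 2.4
```

>>> apply_moves(
  series=[
    [[-0.8, 0, 0], [0, 0, 0]],
    [[-0.7, 0, 0], [0, 0, 0]],
    [[0, 0, 0], [0, 0, 0]],
  ],
)

```text
t: 12.23
tool_pos: [0.6066, 0.0677, 0.225]
orientation: [-3.141, 0.026, -0.007]
force: [12.8, -0.2, -9.1]
opening: 0.0003
gripper_force: 6.0
```

>>> apply_moves(
  series=[
    [[3, 0, 0], [0, 0, 0]],
    [[8, 0, 0], [0, 0, 0]],
    [[12, 0, 0], [0, 0, 0]],
    [[5, 0, -15], [0, 0, 0]],
    [[0, 0, -30], [0, 0, 0]],
    [[0, 0, -40], [0, 0, 0]],
    [[0, 0, -40], [0, 0, 0]],
    [[0, 20, -20], [0, 0, 0]],
    [[0, 35, 0], [0, 0, 0]],
    [[0, 35, 0], [0, 0, 0]],
    [[0, 15, 0], [0, 0, 0]],
    [[0, 0, 0], [0, 0, 0]],
  ],
)

```text
t: 13.23
tool_pos: [0.6317, -0.041, 0.3696]
orientation: [3.141, -0.031, -0.002]
force: [-0.6, -0.6, -0.4]
opening: 0.0004
gripper_force: 0.0
```

```bash
python3 - <<'E'
from h import *
s=robot.read_state();print(s["t"],s["tool_pos"],s["force"])
p,d=robot.read_camera("scene");P=cloud("scene",d);cv2.imwrite("pics/s5.png",cv2.resize(p[120:300,250:480],None,fx=3,fy=3))
q=P[190:260,325:370].reshape(-1,3);r=q[(q[:,2]>.048)&(q[:,2]<.072)&(q[:,0]>.58)]
print("plate",len(r),np.percentile(r,[2,50,98],axis=0).round(4))
E
```

```text
13.2333 [ 0.63167385 -0.04102373  0.36955202] [-0.55984187 -0.58780497 -0.42577114]
plate 174 [[0.5936 0.0515 0.0489]
 [0.5984 0.0661 0.0616]
 [0.6001 0.0804 0.0702]]
```

View pics/s5.png

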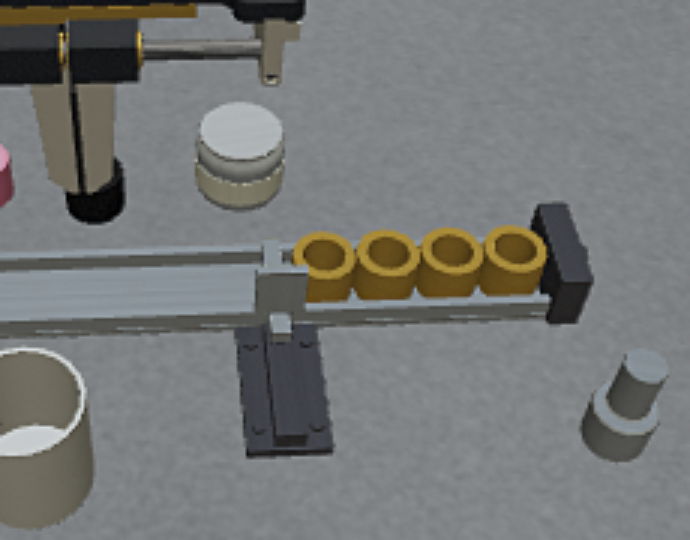

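The keeper is fully across behind bush4: its tip is at (272,250) and the plate at (282,290), and the plate face at x≈0.599 fits a 55 mm slide. The row is closed up at the stop, the bystanders are unmoved and the hand is well clear.

```bash
python3 -c "
from plant import robot
print(robot.close_job())"
```

```text
the job is handed in; nothing more can be done
None
```

The row of four bushes is closed up at the end stop with the keeper fully across behind bush4, the hand is clear, and the job was handed in at about 13 s; no verdict came back, so this rests on the last camera check.

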